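# Load the logger rod into the slanting calibrator well

### The job

Load the blue-capped temperature logger rod into the slanting well of the calibrator: slide it about halfway in, let go of it there, then push it fully home from its cap end until the blue cap sits against the mouth of the well (never forcing it: under 80 N), and let go. Leave the orange-capped rod, the bottle and the beaker undisturbed.

Things in the scene. Friction and masses are not known exactly. Their poses are not given: they have to be found in the camera images.
- well: Slanting well: aluminium guide tube, 40 mm outside, bore 18 mm, 172 mm deep, no chamfer, axis 35 degrees above level. Origin: centre of the mouth, 170 mm above the table. z points out of the bore along its axis, y is level, x points up along the mouth's face. A spring ball in the bore's upper side, 45 mm inside, rubs on the rod: sliding takes about 3 to 12 N, and it stays where it is let go.
- calibrator: White and blue bench instrument with a screen on top, 230 x 205 mm, 165 mm high, fixed; origin at table level, 15 mm in front of the housing's centre. The well's tube comes out of its front (its -x side) and stands 61 mm free along its axis.
- rod_mid (a point): Logger rod with BLUE cap, 200 mm long, 0.14 kg: steel shaft 16 mm diameter, 160 mm long, its tip chamfered (3 mm long, to 12 mm diameter); cap 26 mm diameter on the last 40 mm. Point on the axis 100 mm from the tip, at the balance point; x axis points to the tip. Starts level in one of the holder's two lanes, axis 50 mm above the table. Fully home, the tip is 160 mm inside the mouth.
- rod_tip (a point): Centre of the tip of the blue-capped rod, on its axis, 100 mm from rod_mid; the cap's shoulder is 160 mm behind it.
- holder: Grey rod holder, 210 x 150 mm, fixed; origin under its centre. Two lanes 80 mm apart along its x, caps at -x. Each cap lies in a pocket (walls 5 mm from the cap, too near for fingers, to 63 mm above the table); the shaft rests in a notch 60 to 75 mm ahead of the rod's middle (lips to 52 mm). Between, the shaft is free, 42 mm above the base plate. Lift a rod 40 mm straight up to clear it.
- spare_mid (a point): Middle of the orange-capped rod, otherwise the same as the blue-capped one, lying parallel to it in the other lane; bystander.
- bottle_mid (a point): Amber bottle, 60 mm diameter, 120 mm high, bystander; point at half height on its axis.
- beaker_mid (a point): Clear beaker, 72 mm diameter, 85 mm high, bystander; point at half height on its axis.
There are look-alikes about, which are no part of the job. What is shaped like the part that bears rod_mid but green or purple is not meant.

How it is judged (in metres and radians):
On the way:
1. the blue-capped rod is about halfway in the well (tip 50 to 120 mm inside the mouth) and let go (z of rod_tip in the frame of well between -0.12 and -0.05 m and x of rod_tip in the frame of well between -0.01 and 0.01 m and y of rod_tip in the frame of well between -0.01 and 0.01 m and contact force between the fingers and rod below 0.1 N), for 0.3 s.
At the end, for the whole second after the job is handed in: The blue-capped rod rests in the well along its bore, its tip at least 157 mm inside the mouth (the cap's shoulder within 3 mm of the mouth), at rest (z of rod_tip in the frame of well below -0.157 m and x of rod_tip in the frame of well between -0.01 and 0.01 m and y of rod_tip in the frame of well between -0.01 and 0.01 m and angle between the x axis of rod_mid and the z axis of well, either way round below 0.06 rad and linear speed of rod below 0.02 m/s); the robot touches nothing.
It fails at once if the orange-capped rod is moved more than 20 mm (distance of spare_mid from where it was at the start of the episode above 0.02 m).
It fails at once if the bottle is moved more than 25 mm (distance of bottle_mid from where it was at the start of the episode above 0.025 m).
It fails at once if the beaker is moved more than 25 mm (distance of beaker_mid from where it was at the start of the episode above 0.025 m).
It fails at once if the rod is forced against the well with more than 80 N (contact force between rod and well above 80 N).
It also fails if it takes over 51 s, if anything falls off the work surface, if the arm or the gripper's body presses on something with over 40 N, if the wrist force passes 120 N, or if a joint passes its speed limit or range.

### The arm

A 6-joint arm with a two-finger parallel gripper is mounted at the origin on the work surface. World frame = base frame: x ahead of the robot, y to its left, z up, the work surface at z = 0. Lengths are in m, angles in degrees, forces in N, time in s.
With the tool pointing down it reaches from about 0.25 to 0.725 m from the base axis. Payload 9.7 kg.
Tool frame: the origin (TCP) lies at the very end of the fingers, on their centre line; the grasp point (between the pads) lies 19 mm behind it (bot.hold_point_z is the distance from the TCP to the grasp point, in m); z points along the fingers, y is the line along which they close (so a half turn about z gives the same grasp; the last joint's range is limited). The gripper opens to 85 mm and grips with 20 to 120 N. Pads are 22 mm wide; open, the fingers measure 114 mm over their backs; the gripper's body (76 mm by 85 mm) begins 54 mm behind the grasp point. The pads swing forward as they close: fully open they stand 13 mm farther back than shut.
Start: joints at [-73.052, 4.979, 10.078, 95.1, 0, 90], TCP at [0.16, -0.526, 0.231] pointing down, gripper open.
Joint ranges: [-179.16, 179.16], [-48.56, 103.87], [-65.8, 70.77], [-126.05, 130.52], [-82.76, 87.17], [-180, 180]. Speed limits (degrees/s): [127.2, 127.2, 147.25, 180, 180, 180].

### API

Orientations are given as [roll, pitch, yaw] about the fixed x, y, z axes, in that order (R = Rz(yaw) Ry(pitch) Rx(roll)).
In Python, from workcell import bot gives the robot as it stands.
- The arm moves only by the tool play_rows, never from a script. Its argument "targets" is a list of rows, each an object with "grip": the closure in counts, from 0 (fully open) to 255 (shut); "linear": the shift along the world's x, y, z in cm, a list of three; "delta_rot": the turn, a rotation vector about the world's x, y, z in rad, a list of three. A call has 1 to 10 rows; each row is the pose to reach, as a shift and turn from the pose commanded when the call began; what a row does not reach only later rows make up. A row lasts 1/10 s, in which the tool goes at most 50 mm and 8.59 degrees, less where a joint would pass 70% of its speed; a pose out of reach is approached as far as the arm can. A call with a gripper value outside its range is refused whole. The fingers move at their own pace and stop on an object; "force" is the grip in N (left out, the last holds). Time passes only in rows, so rows that repeat a pose let the fingers close. It gives the time, the measured TCP pose, the force, the opening and the grip force at its end, in the units of the state.
- bot.get_obs(): the state, without advancing time (a new reading comes with each control period).
- bot.camera(name): name is "side" or "top" or "wrist"; returns a dict with "color" (420x560x3 uint8, red, green, blue), "range_z" (420x560 float32, m along the optical axis (not along the pixel's ray), 0 where there is no reading), "fov_y" (degrees; the focal length in pixels is half the picture's height over the tangent of half this angle, whatever the lens; pixels are square), "cx", "cy" (the principal point, pixels), "world_to_cam" (4x4, takes a point from world to camera coordinates). Camera axes: x right, y up, looking along -z (the intrinsics and any distortion apply to the point x, -y, -z); pixel columns grow to the right and rows downward; lengths in m; the calibration is good to about 2 mm. The wrist camera is an equidistant fisheye: a pixel r from the principal point sees the ray r / f radians off the axis. A picture is of the moment at which its call begins.
- bot.job_done(): hands the job in; it is judged then, once.
Trained networks look in a picture, given as the dict that the camera call returned (one of the last four; its "shot" number tells which), for a name from the list of things; names that differ only in an ending like _2 or _b are one class to them, and where a whole thing is asked for, a point or a joint stands for the part that bears it (a point fixed in the world has none). Each returns a list of dicts, best first, with "conf" (0 to 1); they miss things now and then, are a little off and sometimes report something else, mostly with a low value. They report only what shows in the picture. A call takes as long as a camera call. They do not tell look-alikes from the thing itself.
- bot.search_frame(picture, target): "box" ([left, top, right, bottom] in pixels, round what is visible of it).
- bot.trace(picture, target): "pixels" (420x560 bool, what is visible of it) and "box" ([left, top, right, bottom] in pixels, round what is visible of it).
- bot.pinpoint(picture, target): "pixel" ([column, row] in pixels: a listed point, or the origin of a listed thing).
The state is a dict: "time": time; "q": joint angles; "qd": joint speeds; "joint_efforts": joint torques, N m; "ee_pos": TCP position; "tcp_rot": TCP orientation; "wrist_force": force on the tool from outside, world axes, zero at the start; "torque": the same for the moment, N m; "opening": finger opening in m; "grasp_force": force on a finger pad.
Only numpy, scipy, OpenCV 4.12 (cv2) and the standard library are available. Lean on these libraries where they do the work, as an engineer would, in place of code of your own. Each camera call takes 0.05 s, during which the arm holds its last target. There are 200 camera calls.

## Working session

There is one attempt and no reset: what is moved stays moved. The work goes in short steps, Python scripts to look and compute and a tool call to move; the robot and the scene stay as the last step left them, time stands still between calls to the robot, and variables do not carry over. Pictures are saved under pics/ and viewed, at most 10 in all, crops included, and the job is handed in when it is done.

Besides the shell and the picture viewer there is one more tool, called as name([rows], argument=value, ...), one row to a line, values as JSON. play_rows: Moves the arm, as the interface text tells. Its arguments: {"type":"object","properties":{"targets":{"type":"array","items":{"type":"object","properties":{"grip":{"type":"number"},"linear":{"type":"array","items":{"type":"number"}},"delta_rot":{"type":"array","items":{"type":"number"}}}}},"force":{"type":"number"}},"required":["targets"]}

```bash
mkdir -p pics; cat > h.py <<'E'
import numpy as np, cv2
from workcell import bot
def f_of(p): return 210/np.tan(np.radians(p["fov_y"])/2)
def cloud(p):
    f=f_of(p); z=p["range_z"]; v,u=np.mgrid[0:420,0:560]
    P=np.stack([(u-p["cx"])/f*z,-(v-p["cy"])/f*z,-z,np.ones_like(z)],-1)
    W=P@np.linalg.inv(p["world_to_cam"]).T
    W=W[...,:3]; W[z<=0]=np.nan; return W
def save(p,n): cv2.imwrite(f"pics/{n}.png",p["color"][...,::-1])
E
python3 - <<'E'
from h import *
ps={n:bot.camera(n) for n in("side","top")}
cv2.imwrite("pics/a.png",cv2.resize(np.vstack([ps[n]["color"] for n in ps]),None,fx=.7,fy=.7)[...,::-1])
for n,p in ps.items():
    W=cloud(p); np.savez(f"{n}.npz",W=W,color=p["color"])
    print(n,p["fov_y"],p["cx"],p["cy"],np.linalg.inv(p["world_to_cam"])[:3].round(3).tolist(),[k for k in p])
    for t in ["well","calibrator","rod_mid","rod_tip","holder","spare_mid","bottle_mid","beaker_mid"]:
        for d in bot.pinpoint(p,t)[:3]:
            u,v=d["pixel"]; print(n,t,round(u),round(v),round(d["conf"],2),W[int(np.clip(v,0,419)),int(np.clip(u,0,559))].round(3))
E
```

```text
side 44.656543370723895 289.8234582110226 208.47114818995556 [[-0.971, 0.154, -0.184, 0.348], [-0.239, -0.687, 0.686, 0.946], [-0.02, 0.71, 0.704, 0.98]] ['color', 'range_z', 'fov_y', 'cx', 'cy', 'world_to_cam', 'shot']
side well 329 155 0.65 [ 0.517 -0.101  0.132]
side well 221 177 0.51 [ 0.797 -0.013  0.074]
side calibrator 338 167 0.75 [ 0.494 -0.102  0.091]
side rod_mid 275 272 0.87 [0.572 0.254 0.061]
side rod_mid 393 306 0.8 [ 0.302  0.246 -0.   ]
side rod_mid 284 383 0.76 [0.492 0.491 0.02 ]
side rod_tip 152 266 0.98 [0.88  0.268 0.015]
side rod_tip 371 272 0.88 [0.361 0.171 0.018]
side rod_tip 280 240 0.6 [0.589 0.156 0.059]
side holder 295 284 0.69 [0.53  0.238 0.007]
side spare_mid 309 275 0.61 [0.498 0.243 0.058]
side bottle_mid 221 211 0.58 [0.753 0.111 0.079]
side beaker_mid 222 179 0.61 [ 0.795 -0.013  0.07 ]
top 53.023959442874855 285.14303503733134 211.0363361437508 [[0.02, 0.996, -0.088, 0.471], [-1.0, 0.018, -0.015, 0.127], [-0.013, 0.089, 0.996, 1.082]] ['color', 'range_z', 'fov_y', 'cx', 'cy', 'world_to_cam', 'shot']
top well 374 228 0.98 [ 0.519 -0.055  0.159]
top rod_mid 224 125 0.88 [0.788 0.305 0.019]
top rod_mid 244 203 0.87 [0.58  0.244 0.051]
top rod_mid 243 316 0.83 [0.302 0.244 0.006]
top rod_tip 240 91 0.95 [0.886 0.269 0.001]
top rod_tip 170 272 0.8 [0.405 0.434 0.001]
top rod_tip 274 289 0.74 [0.37  0.17  0.001]
top holder 249 225 0.69 [0.528 0.234 0.01 ]
top spare_mid 249 238 0.78 [0.494 0.231 0.057]
top bottle_mid 308 128 0.56 [0.752 0.091 0.118]
```

```bash
python3 -c "
from workcell import bot
print(bot.get_obs(), bot.hold_point_z)"
```

```text
{'time': 0.9, 'q': array([-7.30529245e+01,  4.97781532e+00,  1.00768251e+01,  9.50990772e+01,
        2.01093333e-04,  9.00007110e+01]), 'qd': array([-0.06930636,  0.04391031, -0.00236262,  0.0533883 ,  0.08088   ,
       -0.01548223]), 'joint_efforts': array([-6.11662726e-04, -5.20087373e+01,  4.64864874e+01,  9.14622906e-04,
       -9.49086279e-05,  2.67630654e-06]), 'ee_pos': array([ 0.16031658, -0.52610609,  0.23128211]), 'tcp_rot': array([-1.79999933e+02, -2.01092497e-04,  1.69463645e+01]), 'wrist_force': array([-0.02948727,  0.45044458, -0.08830216]), 'torque': array([-0.01994539,  0.01844247, -0.0640542 ]), 'grasp_force': 0.0, 'opening': 0.0852047927050159} 0.0187
```

View pics/a.png

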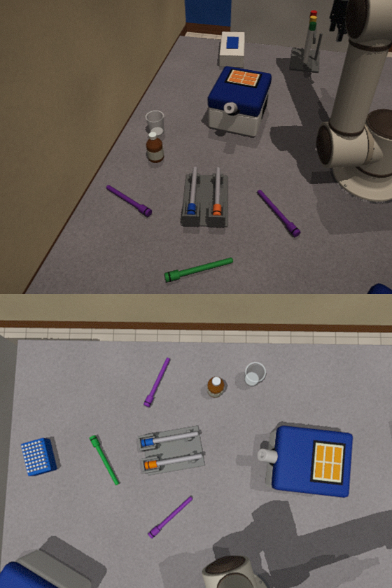

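The blue rod is in the +y lane with its tip toward -y. The well mouth faces +y at about (0.52, -0.05). Next I'll fit both accurately.

```bash
cat > m.py <<'E'
from h import *
S={n:np.load(n+".npz") for n in("side","top")}
for n in S:
    W=S[n]["W"]; c=cv2.cvtColor(S[n]["color"],cv2.COLOR_RGB2HSV); X=W.reshape(-1,3); H=c.reshape(-1,3)
    print("table z",n,np.nanmedian(X[(abs(X[:,0]-.5)<.3)&(abs(X[:,1]-.4)<.03)],0))
    # rods: shaft = low saturation, z>.048, in holder
    for nm,x0 in(("blue",.572),("orange",.497)):
        m=(abs(X[:,1]-.235)<.13)&(X[:,2]>.046)&(abs(X[:,0]-x0)<.032)&(X[:,2]<.085)
        sh=m&(H[:,1]<70)&(X[:,1]<.27)&(X[:,2]>.052)&(H[:,2]>110)
        col=m&(H[:,1]>120)&((H[:,0]>95)&(H[:,0]<130) if nm=="blue" else (H[:,0]<22))
        for k,q in(("shaft",X[sh]),("cap",X[col])):
            if len(q)>5:
                print(n,nm,k,len(q),q.mean(0).round(4),"y",np.percentile(q[:,1],[1,99]).round(4),"x",np.percentile(q[:,0],[1,99]).round(4),"zmax",np.percentile(q[:,2],97).round(4),"slope dx/dy",np.polyfit(q[:,1],q[:,0],1)[0].round(4))
    # calibrator blue top
    top=(X[:,2]>.15)&(X[:,2]<.185)&(H[:,1]>100)&(abs(X[:,0]-.5)<.2)&(X[:,1]<0.0)&(X[:,1]>-.4)
    print(n,"cal",top.sum(),[np.array(r).round(4).tolist() for r in cv2.minAreaRect((X[top][:,:2]*1000).astype(np.float32))[:2]],cv2.minAreaRect((X[top][:,:2]*1000).astype(np.float32))[2], np.median(X[top][:,2]))
    t=(X[:,1]>-.075)&(X[:,1]<.03)&(abs(X[:,0]-.52)<.05)&(X[:,2]>.11)&(X[:,2]<.22)
    q=X[t]; print(n,"tube",len(q),np.percentile(q,[1,50,99],axis=0).round(4).tolist())
    np.save(n+"_tube.npy",q)
E
python3 m.py
python3 - <<'E'
from h import *
a=np.load("side.npz")["color"][110:290,230:400]; b=np.load("top.npz")["color"][180:260,190:420]
a=cv2.resize(a,None,fx=3,fy=3); b=cv2.resize(b,None,fx=3,fy=3)
cv2.imwrite("pics/b.png",a[...,::-1]);cv2.imwrite("pics/c.png",b[...,::-1])
E
```

```text
table z side [0.47787131 0.40075705 0.00050003]
side blue shaft 188 [0.5791 0.2127 0.0574] y [0.1542 0.2699] x [0.5645 0.5937] zmax 0.0615 slope dx/dy -0.1938
side blue cap 163 [0.557  0.3267 0.0608] y [0.3062 0.3464] x [0.5445 0.5701] zmax 0.0654 slope dx/dy -0.1278
side orange shaft 207 [0.4989 0.2057 0.0574] y [0.1394 0.268 ] x [0.484  0.5146] zmax 0.0611 slope dx/dy -0.1951
side orange cap 190 [0.4795 0.3116 0.0602] y [0.291  0.3312] x [0.4665 0.4945] zmax 0.0649 slope dx/dy -0.1289
side cal 3497 [[497.7651, -212.5553], [236.9032, 200.0625]] 84.47382354736328 0.16461707662498126
side tube 199 [[0.4941, -0.0742, 0.1433], [0.5131, -0.0551, 0.1679], [0.5342, -0.0407, 0.1857]]
table z top [ 4.89455429e-01  4.00130873e-01 -2.98486728e-04]
top blue shaft 296 [0.5789 0.2099 0.0563] y [0.1504 0.2676] x [0.5621 0.5962] zmax 0.0602 slope dx/dy -0.1956
top blue cap 157 [0.5566 0.3258 0.06  ] y [0.3053 0.35  ] x [0.5433 0.5709] zmax 0.0642 slope dx/dy -0.0718
top orange shaft 336 [0.4994 0.2011 0.0564] y [0.135  0.2691] x [0.4813 0.519 ] zmax 0.0601 slope dx/dy -0.1979
top orange cap 167 [0.4786 0.3103 0.06  ] y [0.2907 0.334 ] x [0.4655 0.4927] zmax 0.0651 slope dx/dy -0.0866
top cal 8428 [[499.8437, -213.2381], [230.082, 202.5502]] 84.6506118774414 0.16461818726471888
top tube 289 [[0.4929, -0.0747, 0.154], [0.5124, -0.0585, 0.1731], [0.5314, -0.0423, 0.1852]]
```

View pics/b.png

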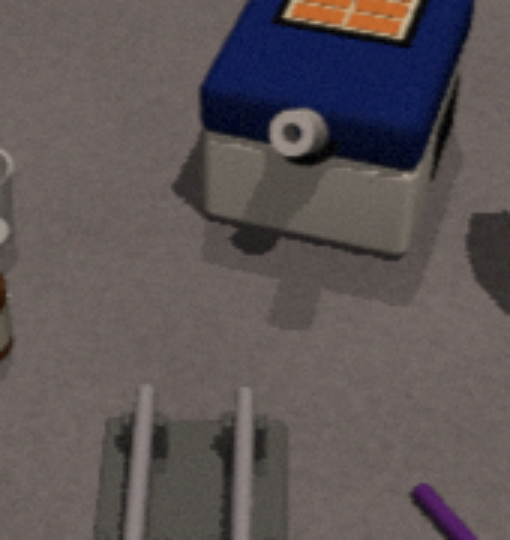

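View pics/c.png

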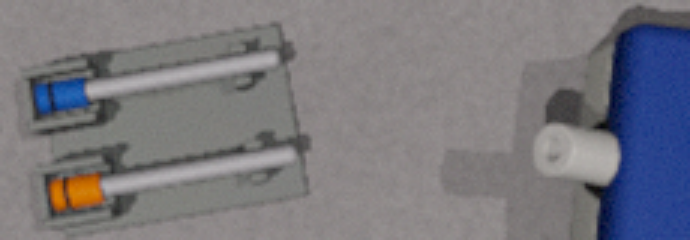

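```bash
cat > w.py <<'E'
from h import *
from scipy.optimize import least_squares
E=np.radians(35)
def ax(A): return np.array([np.cos(E)*np.cos(A),np.cos(E)*np.sin(A),np.sin(E)])
for n in("side","top","both"):
    q=np.vstack([np.load(k+"_tube.npy") for k in (("side","top") if n=="both" else (n,))])
    for fix in(None,np.radians(84.6)):
        def res(p,full=False):
            d=ax(p[2] if fix is None else fix); o=np.array([p[0],p[1],.17]); r=q-o; t=r@d
            rad=np.linalg.norm(r-t[:,None]*d,axis=1)
            # sdf of capped cylinder (end at t=0)
            a=rad-.02; s=np.where(t<a,a,np.where(a<0,t,np.maximum(t,a))); return s
        s=least_squares(res,[.513,-.05,np.radians(85)],loss="soft_l1",f_scale=.001)
        print(n,s.x[:2].round(4),np.degrees(s.x[2] if fix is None else fix).round(2),"med|r|",np.median(abs(res(s.x))).round(5))
for n in("side","top"):
    p=bot.camera(n); f=f_of(p); M=np.linalg.inv(p["world_to_cam"])
    for d in bot.pinpoint(p,"well")[:1]:
        u,v=d["pixel"]; r=M[:3,:3]@[(u-p["cx"])/f,-(v-p["cy"])/f,-1]; o=M[:3,3]
        print(n,"pin well",u,v,(o+r*(.17-o[2])/r[2]).round(4))
    # manual side bore centre
    if n=="side":
        g=cv2.cvtColor(p["color"],cv2.COLOR_RGB2GRAY)[148:162,320:336]; print(g[::1,::1])
# rods: join clouds, weighted cylinder fit radius 8
for nm,x0 in(("blue",.572),("orange",.497)):
  for n in("side","top"):
    z=np.load(n+".npz"); X=z["W"].reshape(-1,3); H=cv2.cvtColor(z["color"],cv2.COLOR_RGB2HSV).reshape(-1,3)
    b=X[:,0]+.194*(X[:,1]-.235)
    q=X[(abs(b-x0)<.03)&(X[:,1]<.265)&(X[:,1]>.14)&(X[:,2]>.053)&(X[:,2]<.07)]
    def res(p):
        r=np.hypot((q[:,0]-p[0]-p[1]*(q[:,1]-.235))/np.hypot(1,p[1]),q[:,2]-p[2]); return r-.008
    s=least_squares(res,[x0,-.19,.05],loss="soft_l1",f_scale=.001); print(nm,n,len(q),"x@y=.235, dx/dy, z",s.x.round(4),"ymin",q[:,1].min().round(4))
E
python3 w.py
```

```text
side [ 0.5144 -0.0518] 87.23 med|r| 0.00138
side [ 0.5152 -0.0519] 84.6 med|r| 0.00139
top [ 0.5142 -0.0527] 84.45 med|r| 0.00085
top [ 0.5142 -0.0527] 84.6 med|r| 0.00084
both [ 0.5143 -0.0524] 85.46 med|r| 0.00104
both [ 0.5144 -0.0524] 84.6 med|r| 0.00107
side pin well 324.4 152.4 [ 0.5221 -0.0577  0.17  ]
[[ 14  33  93 130 141 142 144 143 144 145 143 141 139 132 136 125]
 [ 26  89 127 142 141 145 145 145 142 145 141 146 144 133 122 126]
 [ 73 128 139 143 142 142 136 135 143 143 144 145 141 135 124 119]
 [109 142 142 141 130 102  76  59  85 126 143 145 143 142 120 111]
 [118 142 140 141 105  63  47  43  36  64 122 138 142 144 116 100]
 [118 148 142 134  84  51  51  53  39  29  90 133 139 138 117  94]
 [119 143 145 122  84  55  52  47  38  27  80 128 138 138 114  92]
 [122 144 146 134 110  70  55  53  47  39  90 126 143 139 110  78]
 [118 138 146 141 121  85  60  55  61  75 120 140 142 138  95  68]
 [ 85 134 141 143 142 130 110  87  93 124 142 139 141 130  88  51]
 [106 131 146 143 144 141 137 137 140 139 137 138 136 104  67  52]
 [ 87 104 134 140 142 139 137 142 139 138 141 135 119  73  51  44]
 [ 85  84 106 126 142 140 140 141 143 138 134 111  77  48  42  25]
 [ 86  84  76  79 104 126 137 137 133 110  73  46  19  15  13   9]]
top pin well 373.6 229.7 [ 0.5145 -0.0515  0.17  ]
blue side 236 x@y=.235, dx/dy, z [ 0.5764 -0.1885  0.0505] ymin 0.152
blue top 269 x@y=.235, dx/dy, z [ 0.5742 -0.1936  0.0499] ymin 0.1502
orange side 263 x@y=.235, dx/dy, z [ 0.4948 -0.1871  0.0505] ymin 0.141
orange top 285 x@y=.235, dx/dy, z [ 0.4929 -0.1979  0.0499] ymin 0.1412
```

play_rows([
  {"grip": 90, "linear": [5, 10, 9], "delta_rot": [0, 0, 0.15]},
  {"grip": 90, "linear": [5, 10, 9], "delta_rot": [0, 0, 0.3]},
  {"grip": 90, "linear": [9, 16, 9], "delta_rot": [0, 0, 0.44]},
  {"grip": 90, "linear": [11, 20, 9], "delta_rot": [0, 0, 0.58]},
  {"grip": 90, "linear": [13, 24, 9], "delta_rot": [0, 0, 0.72]},
  {"grip": 90, "linear": [15, 29, 9], "delta_rot": [0, 0, 0.86]},
  {"grip": 90, "linear": [17, 33, 9], "delta_rot": [0, 0, 1.0]},
  {"grip": 90, "linear": [19, 37, 9], "delta_rot": [0, 0, 1.14]},
  {"grip": 90, "linear": [21, 41, 9], "delta_rot": [0, 0, 1.28]},
  {"grip": 90, "linear": [23, 45, 9], "delta_rot": [0, 0, 1.42]},
])

```text
time: 2.1
ee_pos: [0.3773, -0.101, 0.3216]
tcp_rot: [179.9, 0.0, 98.6]
wrist_force: [1.6, -0.8, -1.0]
opening: 0.0552
grasp_force: 0.0
```

play_rows([
  {"grip": 90, "linear": [2.2, 4.3, 0], "delta_rot": [0, 0, 0.045]},
  {"grip": 90, "linear": [4.4, 8.6, 0], "delta_rot": [0, 0, 0.045]},
  {"grip": 90, "linear": [6.7, 13, 0], "delta_rot": [0, 0, 0.045]},
  {"grip": 90, "linear": [8.9, 17.3, 0], "delta_rot": [0, 0, 0.045]},
  {"grip": 90, "linear": [11.1, 21.5, -2], "delta_rot": [0, 0, 0.045]},
  {"grip": 90, "linear": [13.3, 25.8, -4], "delta_rot": [0, 0, 0.045]},
  {"grip": 90, "linear": [15.5, 30, -6], "delta_rot": [0, 0, 0.045]},
  {"grip": 90, "linear": [17.8, 34.5, -8], "delta_rot": [0, 0, 0.045]},
  {"grip": 90, "linear": [17.8, 34.5, -11], "delta_rot": [0, 0, 0.045]},
  {"grip": 90, "linear": [17.8, 34.5, -11], "delta_rot": [0, 0, 0.045]},
])

```text
time: 3.1
ee_pos: [0.5537, 0.2429, 0.2057]
tcp_rot: [-179.5, 0.1, 101.0]
wrist_force: [-0.5, -0.8, -0.3]
opening: 0.0555
grasp_force: 0.0
```

```bash
python3 - <<'E'
from h import *
o=bot.get_obs(); print(o["ee_pos"],o["tcp_rot"],o["q"],o["opening"])
p=bot.camera("wrist"); save(p,"w1"); print(p["fov_y"],p["cx"],p["cy"])
E
```

```text
[0.55374479 0.2429079  0.20567386] [-1.79542503e+02  1.01044552e-01  1.01005372e+02] [2.36844652e+01 1.26818235e+01 1.58934013e+01 9.36800971e+01
 1.83778690e-03 1.02679489e+02] 0.05547679953587237
65.70646984690485 277.23078376510665 208.57614139390847
```

View pics/w1.png

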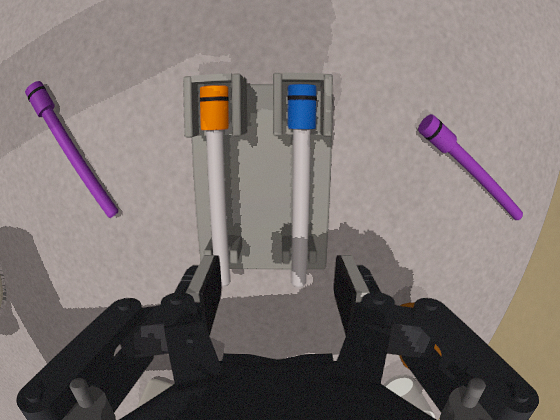

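The wrist view shows the blue rod at column ~302, between the fingers and parallel to the tool. The arm was still moving, so I'll settle lower and measure the sideways offset.

play_rows([
  {"grip": 90, "linear": [0, 0, -4]},
  {"grip": 90, "linear": [0, 0, -7]},
  {"grip": 90, "linear": [0, 0, -7]},
  {"grip": 90, "linear": [0, 0, -7]},
])

```text
validation failed for argument at $.ta...
```

```bash
cat >> h.py <<'E'
def wcloud(p):
    f=f_of(p); z=p["range_z"]; v,u=np.mgrid[0:420,0:560]; a=u-p["cx"]; b=v-p["cy"]; r=np.hypot(a,b)+1e-9
    k=np.tan(np.minimum(r/f,1.4))/r
    P=np.stack([a*k*z,-b*k*z,-z,np.ones_like(z)],-1); W=(P@np.linalg.inv(p["world_to_cam"]).T)[...,:3]; W[z<=0]=np.nan; return W
E
python3 - <<'E'
from h import *
from scipy.optimize import least_squares
o=bot.get_obs(); print(o["ee_pos"],o["tcp_rot"],o["opening"])
p=bot.camera("wrist"); W=wcloud(p); X=W.reshape(-1,3)
for nm,x0 in(("blue",.575),("orange",.494)):
    b=X[:,0]+.192*(X[:,1]-.235)
    q=X[(abs(b-x0)<.02)&(X[:,1]<.275)&(X[:,1]>.18)&(X[:,2]>.053)&(X[:,2]<.07)]
    res=lambda p:np.hypot((q[:,0]-p[0]-p[1]*(q[:,1]-.235))/np.hypot(1,p[1]),q[:,2]-p[2])-.008
    s=least_squares(res,[x0,-.19,.05],loss="soft_l1",f_scale=.001); print(nm,len(q),s.x.round(4))
H=cv2.cvtColor(p["color"],cv2.COLOR_RGB2HSV).reshape(-1,3)
c=X[(H[:,1]>120)&(H[:,0]>95)&(H[:,0]<130)&(abs(X[:,2]-.058)<.008)]; print("cap y,x",np.percentile(c,[2,98],axis=0).round(4))
E
```

```text
[0.55389689 0.24194359 0.20904731] [-1.79725205e+02  6.86146712e-02  1.00946086e+02] 0.05526460165420327
blue 1485 [ 0.5783 -0.1979  0.0502]
orange 1439 [ 0.4965 -0.1911  0.0501]
cap y,x [[0.5466 0.306  0.0551]
 [0.5732 0.3442 0.0639]]
```

play_rows([
  {"grip": 90, "linear": [1.6, 2.6, -3], "delta_rot": [0, 0, 0]},
  {"grip": 90, "linear": [1.6, 2.6, -7], "delta_rot": [0, 0, 0]},
  {"grip": 90, "linear": [1.6, 2.6, -10], "delta_rot": [0, 0, 0]},
  {"grip": 90, "linear": [1.6, 2.6, -13], "delta_rot": [0, 0, 0]},
  {"grip": 90, "linear": [1.6, 2.6, -15], "delta_rot": [0, 0, 0]},
  {"grip": 90, "linear": [1.6, 2.6, -16.5], "delta_rot": [0, 0, 0]},
  {"grip": 90, "linear": [1.6, 2.6, -17.7], "delta_rot": [0, 0, 0]},
  {"grip": 90, "linear": [1.6, 2.6, -17.7], "delta_rot": [0, 0, 0]},
  {"grip": 90, "linear": [1.6, 2.6, -17.7], "delta_rot": [0, 0, 0]},
])

```text
time: 4.1
ee_pos: [0.5715, 0.268, 0.0355]
tcp_rot: [179.9, -0.0, 100.9]
wrist_force: [0.3, 0.5, 0.3]
opening: 0.0549
grasp_force: 0.0
```

play_rows([
  {"grip": 255, "linear": [0, 0, 0], "delta_rot": [0, 0, 0]},
  {"grip": 255, "linear": [0, 0, 0], "delta_rot": [0, 0, 0]},
  {"grip": 255, "linear": [0, 0, 0], "delta_rot": [0, 0, 0]},
  {"grip": 255, "linear": [0, 0, 0], "delta_rot": [0, 0, 0]},
  {"grip": 255, "linear": [0, 0, 0], "delta_rot": [0, 0, 0]},
  {"grip": 255, "linear": [0, 0, 0], "delta_rot": [0, 0, 0]},
], force=60)

```text
time: 4.7
ee_pos: [0.5713, 0.2682, 0.0351]
tcp_rot: [179.9, -0.0, 100.9]
wrist_force: [-1.3, 0.1, 6.9]
opening: 0.0137
grasp_force: 58.4
```

play_rows([
  {"grip": 255, "linear": [0, 0, 2], "delta_rot": [0, 0, 0]},
  {"grip": 255, "linear": [0, 0, 5], "delta_rot": [0, 0, 0]},
  {"grip": 255, "linear": [0, 0, 9], "delta_rot": [0, 0, 0]},
  {"grip": 255, "linear": [0, 0, 13], "delta_rot": [0, 0, 0]},
  {"grip": 255, "linear": [0, 0, 17], "delta_rot": [0, 0, 0]},
  {"grip": 255, "linear": [0, 0, 20], "delta_rot": [0, 0, 0]},
  {"grip": 255, "linear": [0, 0, 22], "delta_rot": [0, 0, 0]},
  {"grip": 255, "linear": [0, 0, 22], "delta_rot": [0, 0, 0]},
  {"grip": 255, "linear": [0, 0, 22], "delta_rot": [0, 0, 0]},
])

```text
time: 5.6
ee_pos: [0.571, 0.2681, 0.2531]
tcp_rot: [-180.0, 0.0, 100.9]
wrist_force: [-0.3, -0.9, -2.2]
opening: 0.0138
grasp_force: 58.7
```

```bash
python3 - <<'E'
from h import *
from scipy.spatial.transform import Rotation as R
o=bot.get_obs(); print(o["ee_pos"],o["tcp_rot"],o["opening"],o["grasp_force"],o["wrist_force"],o["q"])
A=np.radians(84.6); n=np.array([np.sin(A),-np.cos(A),0])
T=R.from_rotvec(np.radians(35)*n)*R.from_euler("z",-16.3,degrees=True)
print(T.as_rotvec(),"alone tilt",np.radians(35)*n, np.radians(-16.3))
E
```

```text
[0.57102642 0.26807182 0.25313705] [-1.79959764e+02  1.03479203e-02  1.00888535e+02] 0.013822743566380755 58.65988790988922 [-0.29990951 -0.94819077 -2.18588663] [ 2.51480464e+01  1.73777924e+01  2.69095509e+01  9.95733038e+01
 -1.18373194e-04  1.04259515e+02]
[ 0.61217204  0.02940473 -0.2755631 ] alone tilt [ 0.6081542 -0.0574875  0.       ] -0.2844886680750757
```

play_rows([
  {"grip": 255, "linear": [-0.5, -2, 0], "delta_rot": [0.12, 0.006, -0.055]},
  {"grip": 255, "linear": [-1, -4, 0], "delta_rot": [0.24, 0.012, -0.11]},
  {"grip": 255, "linear": [-2, -7, 0], "delta_rot": [0.37, 0.018, -0.165]},
  {"grip": 255, "linear": [-3, -10, 0], "delta_rot": [0.49, 0.024, -0.22]},
  {"grip": 255, "linear": [-4, -13, 0], "delta_rot": [0.612, 0.029, -0.276]},
  {"grip": 255, "linear": [-4.4, -16, 0], "delta_rot": [0.612, 0.029, -0.276]},
  {"grip": 255, "linear": [-4.4, -18.2, 0], "delta_rot": [0.612, 0.029, -0.276]},
  {"grip": 255, "linear": [-4.4, -18.2, 0], "delta_rot": [0.612, 0.029, -0.276]},
  {"grip": 255, "linear": [-4.4, -18.2, 0], "delta_rot": [0.612, 0.029, -0.276]},
  {"grip": 255, "linear": [-4.4, -18.2, 0], "delta_rot": [0.612, 0.029, -0.276]},
])

```text
time: 6.6
ee_pos: [0.5267, 0.0868, 0.2533]
tcp_rot: [-179.9, -35.0, 84.6]
wrist_force: [0.3, -0.6, -1.9]
opening: 0.0137
grasp_force: 58.9
```

```bash
cat > r.py <<'E'
from h import *
o=bot.get_obs(); print(o["ee_pos"],o["tcp_rot"],o["q"].round(1),o["wrist_force"])
for n in("side","top","wrist"):
    p=bot.camera(n); W=cloud(p) if n!="wrist" else wcloud(p); np.savez(n+"2.npz",W=W,color=p["color"])
    for t in("rod_mid","rod_tip","well"):
        for d in bot.pinpoint(p,t)[:3]:
            u,v=d["pixel"]; print(n,t,round(u),round(v),round(d["conf"],2),W[int(np.clip(v,0,419)),int(np.clip(u,0,559))].round(3))
a=np.load("side2.npz")["color"][60:260,230:430]; b=np.load("top2.npz")["color"][150:280,230:430]
c=np.vstack([cv2.resize(a,(500,500)),cv2.resize(b,(500,325))]); c=np.hstack([cv2.resize(a,(400,400)),cv2.resize(b,(400,260)) if 0 else cv2.copyMakeBorder(cv2.resize(b,(400,260)),0,140,0,0,0)])
import sys; cv2.imwrite(f"pics/{sys.argv[1]}.png",c[...,::-1])
E
python3 r.py d
```

```text
[0.52668292 0.08675607 0.253298  ] [-179.91772955  -34.99468664   84.55440499] [-8.4  0.7  2.3 93.8 34.9 86.3] [ 0.30118468 -0.59735947 -1.93996442]
side rod_mid 284 380 0.91 [0.496 0.485 0.019]
side rod_mid 392 304 0.88 [0.304 0.242 0.002]
side rod_mid 317 157 0.69 [0.513 0.085 0.27 ]
side rod_tip 153 266 0.94 [0.879 0.27  0.014]
side rod_tip 332 373 0.79 [0.404 0.443 0.01 ]
side rod_tip 326 153 0.74 [ 0.511 -0.003  0.212]
side well 326 153 0.66 [ 0.511 -0.003  0.212]
top rod_mid 323 219 0.85 [0.529 0.065 0.261]
top rod_mid 225 126 0.81 [0.786 0.303 0.017]
top rod_mid 244 315 0.78 [0.303 0.24  0.016]
top rod_tip 274 290 0.93 [0.366 0.169 0.012]
top rod_tip 240 91 0.72 [0.886 0.269 0.001]
top rod_tip 168 274 0.57 [0.4   0.438 0.003]
wrist rod_mid 236 52 0.97 [0.495 0.482 0.016]
wrist rod_mid 276 322 0.93 [0.525 0.061 0.264]
wrist rod_mid 427 129 0.57 [0.78  0.302 0.017]
wrist rod_tip 189 79 0.96 [0.415 0.434 0.01 ]
wrist rod_tip 483 146 0.93 [0.895 0.278 0.001]
wrist rod_tip 152 238 0.75 [0.37  0.17  0.014]
```

View pics/d.png

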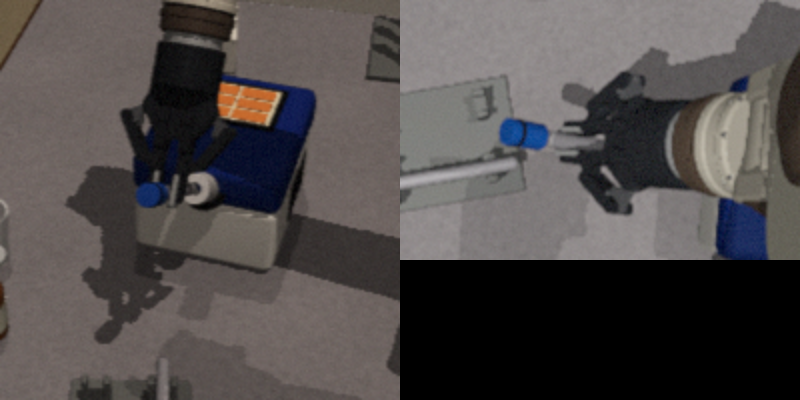

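The rod is gripped and tilted 35°, with its tip about 40 mm outside the mouth (side view, tube at (203,188), cap at (152,195)). Next I'll fit the rod axis against the well axis.

```bash
cat > fit.py <<'E'
from h import *
from scipy.optimize import least_squares
E_=np.radians(35);A=np.radians(84.6)
Z=np.array([np.cos(E_)*np.cos(A),np.cos(E_)*np.sin(A),np.sin(E_)]); Y=np.cross(Z,[0,0,1.]);Y/=np.linalg.norm(Y);Y=-Y  # level
Xw=np.cross(Y,Z); M=np.array([.5145,-.0525,.170])
def fit(names,tag="2",tipmin=.0,verbose=True):
    Q=[];C=[]
    for n in names:
        z=np.load(n+tag+".npz"); X=z["W"].reshape(-1,3); H=cv2.cvtColor(z["color"],cv2.COLOR_RGB2HSV).reshape(-1,3)
        L=(X-M)@np.array([Xw,Y,Z]).T; rr=np.hypot(L[:,0],L[:,1])
        cap=(rr<.03)&(H[:,1]>130)&(H[:,0]>95)&(H[:,0]<130)&(L[:,2]>tipmin+.1)&(L[:,2]<tipmin+.25)
        sh=(rr<.018)&(H[:,1]<60)&(H[:,2]>95)&(L[:,2]>tipmin+.004)&(L[:,2]<tipmin+.157)
        Q+=[L[cap],L[sh]];C+=[np.full(cap.sum(),.013),np.full(sh.sum(),.008)]
    q=np.vstack(Q);r=np.concatenate(C)
    capL=q[r==.013][:,2]
    side=lambda p:np.hypot(q[:,0]-p[0]-p[2]*(q[:,2]-.1),q[:,1]-p[1]-p[3]*(q[:,2]-.1))-r
    def res(p):
        s=side(p); return np.where((r==.013)&(s<-.003),0,s)
    s=least_squares(res,[0,0,0,0],loss="soft_l1",f_scale=.001).x
    print(names,"n",(r>.01).sum(),(r<.01).sum(),"well-frame x,y at z=.1: %.1f %.1f mm slopes %.3f %.3f"%(s[0]*1e3,s[1]*1e3,s[2],s[3]),"tip x,y %.1f %.1f"%tuple(1e3*(s[:2]+s[2:]*(tipmin-.1))),"cap z",np.percentile(capL,[1,99]).round(4) if len(capL) else 0,"med",np.median(abs(res(s))).round(4))
if __name__=="__main__":
    print(Xw.round(3),Y.round(3),Z.round(3))
    for k in(("side",),("top",),("wrist",),("side","top","wrist")): fit(k,"2",.04)
E
python3 fit.py
```

```text
[ 0.054  0.571 -0.819] [-0.996  0.094 -0.   ] [0.077 0.816 0.574]
('side',) n 167 17 well-frame x,y at z=.1: -5.6 8.2 mm slopes 0.023 -0.061 tip x,y -7.0 11.8 cap z [0.1572 0.2447] med 0.0003
('top',) n 278 172 well-frame x,y at z=.1: -3.2 2.5 mm slopes 0.001 -0.000 tip x,y -3.3 2.5 cap z [0.2039 0.242 ] med 0.0006
('wrist',) n 6117 4669 well-frame x,y at z=.1: -18.7 -2.0 mm slopes 0.006 0.009 tip x,y -19.0 -2.5 cap z [0.2018 0.2405] med 0.0003
('side', 'top', 'wrist') n 6562 4858 well-frame x,y at z=.1: -19.2 -2.0 mm slopes 0.016 0.011 tip x,y -20.2 -2.6 cap z [0.2018 0.241 ] med 0.0004
```

```bash
sed -i 's/Y=-Y  # level/pass/; s/least_squares(res,\[0,0,0,0\]/least_squares(side,[q[:,0].mean()-.008,0,0,0]/; s/    def res(p):/    def res(p):/' fit.py; sed -i 's/^Xw=.*/Xw=np.cross(Y,Z); M=np.array([.5145,-.0525,.170])/' fit.py
python3 - <<'E'
import re
s=open('fit.py').read()
s=s.replace('least_squares(side,','least_squares(res,'); open('fit.py','w').write(s)
E
python3 fit.py
python3 - <<'E'
from fit import *
# refit tube from wrist & side views: radius 20 about the well axis
for n in("wrist","side"):
    z=np.load(n+"2.npz");X=z["W"].reshape(-1,3);L=(X-M)@np.array([Xw,Y,Z]).T
    H=cv2.cvtColor(z["color"],cv2.COLOR_RGB2HSV).reshape(-1,3)
    m=(abs(np.hypot(L[:,0],L[:,1])-.02)<.005)&(L[:,2]<-.005)&(L[:,2]>-.04)&(H[:,1]<60); q=L[m]
    print(n,m.sum())
    if m.sum()>30:
        r=least_squares(lambda p:np.hypot(q[:,0]-p[0],q[:,1]-p[1])-.02,[0,0],loss="soft_l1",f_scale=.001); print(r.x*1e3,"mm", q[:,:2].mean(0))
E
```

```text
[-0.054 -0.571  0.819] [ 0.996 -0.094  0.   ] [0.077 0.816 0.574]
('side',) n 167 17 well-frame x,y at z=.1: 7.4 -8.9 mm slopes -0.037 0.067 tip x,y 9.6 -12.9 cap z [0.1572 0.2447] med 0.0003
('top',) n 278 172 well-frame x,y at z=.1: 3.2 -2.5 mm slopes -0.001 0.000 tip x,y 3.3 -2.5 cap z [0.2039 0.242 ] med 0.0006
('wrist',) n 6117 4669 well-frame x,y at z=.1: 4.1 0.4 mm slopes -0.002 0.003 tip x,y 4.3 0.2 cap z [0.2018 0.2405] med 0.0004
('side', 'top', 'wrist') n 6562 4858 well-frame x,y at z=.1: 4.1 0.4 mm slopes -0.002 0.003 tip x,y 4.2 0.2 cap z [0.2018 0.241 ] med 0.0004
wrist 0
side 41
[-0.38722962  1.79879907] mm [ 0.00542368 -0.01249497]
```

```bash
python3 - <<'E'
from fit import *
D=np.array([Xw,Y,Z])
for n in("side","top"):
    z=np.load(n+"2.npz");X=z["W"].reshape(-1,3);L=(X-M)@D.T
    H=cv2.cvtColor(z["color"],cv2.COLOR_RGB2HSV).reshape(-1,3)
    m=(np.hypot(L[:,0],L[:,1])<.03)&(H[:,1]>120)&(H[:,0]>95)&(H[:,0]<130)&(L[:,2]>.195)&(L[:,2]<.25)
    q=L[m]
    def sdf(p):
        a=np.hypot(q[:,0]-p[0],q[:,1]-p[1])-.013; t=q[:,2]-p[2]
        return np.where((a<0)&(t>a),t,np.maximum(a,t))
    r=least_squares(sdf,[.003,-.001,.242],loss="soft_l1",f_scale=.001); print(n,"cap",m.sum(),r.x*1e3,np.median(abs(r.fun)))
    # tube before, same model
    t=np.load(n+"_tube.npy"); q=(t-M)@D.T; q=q[(q[:,2]>-.045)]
    def sdf2(p):
        a=np.hypot(q[:,0]-p[0],q[:,1]-p[1])-.02; t=q[:,2]-p[2]
        return np.where((a<0)&(t>a),t,np.maximum(a,t))
    r=least_squares(sdf2,[0,0,0],loss="soft_l1",f_scale=.001); print(n,"tube",len(q),r.x*1e3,np.median(abs(r.fun)))
E
```

```text
side cap 165 [  2.92926667  -0.6435214  240.85413209] 0.0007340970398120317
side tube 199 [2.19033236 0.63069678 0.75613991] 0.0015155807108260732
top cap 284 [  3.05889876  -2.53227633 240.7755753 ] 0.000520825381633885
top tube 289 [-0.56582535 -0.43836769 -0.33231392] 0.000724907383678558
```

play_rows([
  {"grip": 255, "linear": [0.2, 0.15, -0.24], "delta_rot": [0, 0, 0]},
  {"grip": 255, "linear": [0.2, 0.15, -0.24], "delta_rot": [0, 0, 0]},
  {"grip": 255, "linear": [0.12, -0.67, -0.81], "delta_rot": [0, 0, 0]},
  {"grip": 255, "linear": [0.05, -1.48, -1.39], "delta_rot": [0, 0, 0]},
  {"grip": 255, "linear": [-0.03, -2.3, -1.96], "delta_rot": [0, 0, 0]},
  {"grip": 255, "linear": [-0.06, -2.62, -2.19], "delta_rot": [0, 0, 0]},
  {"grip": 255, "linear": [-0.06, -2.62, -2.19], "delta_rot": [0, 0, 0]},
  {"grip": 255, "linear": [-0.06, -2.62, -2.19], "delta_rot": [0, 0, 0]},
])

```text
time: 8.0
ee_pos: [0.5264, 0.0597, 0.2324]
tcp_rot: [180.0, -35.0, 84.5]
wrist_force: [0.2, 0.1, -2.5]
opening: 0.0137
grasp_force: 58.9
```

```bash
python3 - <<'E'
from h import *
from fit import *
p=bot.camera("side"); a=p["color"][125:185,295:355]; cv2.imwrite("pics/e.png",cv2.resize(a,(600,600),interpolation=cv2.INTER_CUBIC)[...,::-1])
o=bot.get_obs(); print(o["ee_pos"],o["tcp_rot"],o["wrist_force"], np.array([Xw,Y,Z])@(o["ee_pos"]-M))
E
```

```text
[0.52642864 0.05978827 0.23252823] [179.97568719 -34.99548248  84.56065008] [ 0.2818826  -0.69553427 -0.75580464] [-0.01354383  0.00130844  0.12835724]
```

View pics/e.png

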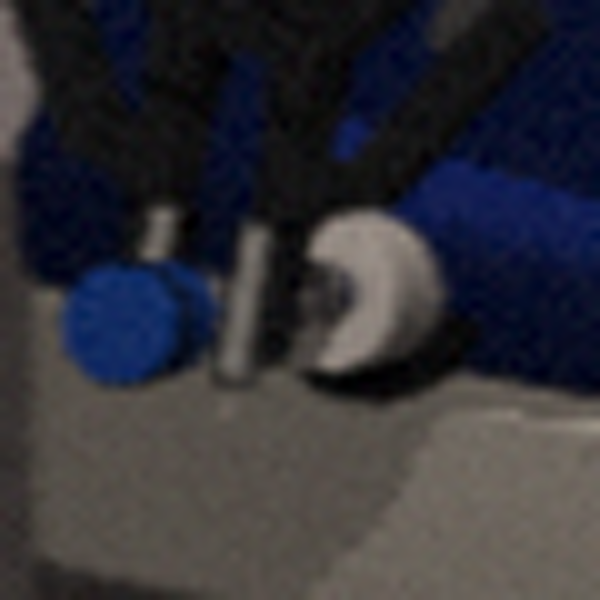

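The tip is 7 mm outside the mouth and close to the axis. I'll trim 1 mm down and nudge it in slowly.

play_rows([
  {"grip": 255, "linear": [-0.02, 0.07, -0.1], "delta_rot": [0, 0, 0]},
  {"grip": 255, "linear": [-0.02, 0.07, -0.1], "delta_rot": [0, 0, 0]},
  {"grip": 255, "linear": [-0.05, -0.26, -0.33], "delta_rot": [0, 0, 0]},
  {"grip": 255, "linear": [-0.07, -0.5, -0.5], "delta_rot": [0, 0, 0]},
  {"grip": 255, "linear": [-0.08, -0.66, -0.62], "delta_rot": [0, 0, 0]},
  {"grip": 255, "linear": [-0.09, -0.75, -0.67], "delta_rot": [0, 0, 0]},
  {"grip": 255, "linear": [-0.09, -0.75, -0.67], "delta_rot": [0, 0, 0]},
])

```text
time: 8.75
ee_pos: [0.5254, 0.0521, 0.2255]
tcp_rot: [-180.0, -35.0, 84.5]
wrist_force: [0.9, -1.1, -1.3]
opening: 0.0139
grasp_force: 58.9
```

```bash
cat > s.py <<'E'
from fit import *
o=bot.get_obs(); D=np.array([Xw,Y,Z]); print(o["time"],o["tcp_rot"].round(2),"F well",(D@o["wrist_force"]).round(1),"tcp well mm",(1e3*D@(o["ee_pos"]-M)).round(2))
E
python3 s.py
```

```text
8.75 [-179.99  -34.99   84.54] F well [-0.5  1.  -1.6] tcp well mm [-14.87   1.05 117.97]
```

play_rows([
  {"grip": 255, "linear": [-0.02, -0.16, -0.115], "delta_rot": [0, 0, 0]},
  {"grip": 255, "linear": [-0.03, -0.33, -0.23], "delta_rot": [0, 0, 0]},
  {"grip": 255, "linear": [-0.05, -0.49, -0.345], "delta_rot": [0, 0, 0]},
  {"grip": 255, "linear": [-0.05, -0.49, -0.345], "delta_rot": [0, 0, 0]},
])

```text
time: 9.15
ee_pos: [0.525, 0.0472, 0.222]
tcp_rot: [180.0, -35.0, 84.5]
wrist_force: [1.1, -0.1, -1.7]
opening: 0.0141
grasp_force: 58.9
```

```bash
python3 s.py
```

```text
9.15 [180.   -34.99  84.55] F well [-1.4  1.1 -1. ] tcp well mm [-14.9    1.03 111.92]
```

play_rows([
  {"grip": 255, "linear": [-0.02, -0.24, -0.17], "delta_rot": [0, 0, 0]},
  {"grip": 255, "linear": [-0.05, -0.49, -0.345], "delta_rot": [0, 0, 0]},
  {"grip": 255, "linear": [-0.07, -0.73, -0.52], "delta_rot": [0, 0, 0]},
  {"grip": 255, "linear": [-0.09, -0.98, -0.69], "delta_rot": [0, 0, 0]},
  {"grip": 255, "linear": [-0.09, -0.98, -0.69], "delta_rot": [0, 0, 0]},
])

```text
time: 9.65
ee_pos: [0.524, 0.0373, 0.2149]
tcp_rot: [-180.0, -35.0, 84.5]
wrist_force: [-0.2, 0.6, -1.5]
opening: 0.0142
grasp_force: 58.9
```

```bash
python3 s.py
```

```text
9.65 [-179.98  -34.98   84.53] F well [-1.6 -0.3 -0.4] tcp well mm [-14.99   1.01  99.67]
```

play_rows([
  {"grip": 255, "linear": [-0.03, -0.33, -0.23], "delta_rot": [0, 0, 0]},
  {"grip": 255, "linear": [-0.06, -0.65, -0.46], "delta_rot": [0, 0, 0]},
  {"grip": 255, "linear": [-0.09, -0.98, -0.69], "delta_rot": [0, 0, 0]},
  {"grip": 255, "linear": [-0.12, -1.31, -0.92], "delta_rot": [0, 0, 0]},
  {"grip": 255, "linear": [-0.15, -1.63, -1.15], "delta_rot": [0, 0, 0]},
  {"grip": 255, "linear": [-0.19, -1.96, -1.38], "delta_rot": [0, 0, 0]},
  {"grip": 255, "linear": [-0.22, -2.28, -1.61], "delta_rot": [0, 0, 0]},
  {"grip": 255, "linear": [-0.23, -2.45, -1.72], "delta_rot": [0, 0, 0]},
  {"grip": 255, "linear": [-0.23, -2.45, -1.72], "delta_rot": [0, 0, 0]},
])

```text
time: 10.55
ee_pos: [0.5219, 0.0128, 0.1979]
tcp_rot: [180.0, -35.0, 84.6]
wrist_force: [1.5, 1.2, -0.3]
opening: 0.0139
grasp_force: 58.9
```

```bash
python3 s.py
```

```text
10.55 [179.97 -34.98  84.57] F well [-1.   1.4  0.9] tcp well mm [-14.84   1.21  69.87]
```

play_rows([
  {"grip": 255, "linear": [-0.03, -0.33, -0.23], "delta_rot": [0, 0, 0]},
  {"grip": 255, "linear": [-0.06, -0.65, -0.46], "delta_rot": [0, 0, 0]},
  {"grip": 255, "linear": [-0.09, -0.98, -0.69], "delta_rot": [0, 0, 0]},
  {"grip": 255, "linear": [-0.12, -1.31, -0.92], "delta_rot": [0, 0, 0]},
  {"grip": 255, "linear": [-0.15, -1.63, -1.15], "delta_rot": [0, 0, 0]},
  {"grip": 255, "linear": [-0.19, -1.96, -1.38], "delta_rot": [0, 0, 0]},
  {"grip": 255, "linear": [-0.22, -2.28, -1.61], "delta_rot": [0, 0, 0]},
  {"grip": 255, "linear": [-0.22, -2.28, -1.61], "delta_rot": [0, 0, 0]},
  {"grip": 255, "linear": [-0.22, -2.28, -1.61], "delta_rot": [0, 0, 0]},
])

```text
time: 11.45
ee_pos: [0.5195, -0.0099, 0.1816]
tcp_rot: [-180.0, -34.9, 84.5]
wrist_force: [1.1, -0.4, -3.1]
opening: 0.0143
grasp_force: 58.7
```

```bash
python3 s.py
```

```text
11.45 [-179.98  -34.95   84.54] F well [-2.3  1.1 -2. ] tcp well mm [-15.08   0.95  41.73]
```

```bash
cat > cap.py <<'E'
from fit import *
import sys
D=np.array([Xw,Y,Z]); z0=float(sys.argv[1])
for n in("side","top","wrist")[:int(sys.argv[2])]:
    p=bot.camera(n); W=cloud(p) if n!="wrist" else wcloud(p); X=W.reshape(-1,3);L=(X-M)@D.T
    H=cv2.cvtColor(p["color"],cv2.COLOR_RGB2HSV).reshape(-1,3)
    m=(np.hypot(L[:,0],L[:,1])<.03)&(H[:,1]>120)&(H[:,0]>95)&(H[:,0]<130)&(L[:,2]>z0-.05)&(L[:,2]<z0+.02)
    q=L[m]; 
    if m.sum()<20: print(n,m.sum()); continue
    def sdf(p):
        a=np.hypot(q[:,0]-p[0],q[:,1]-p[1])-.013; t=q[:,2]-p[2]
        return np.where((a<0)&(t>a),t,np.maximum(a,t))
    r=least_squares(sdf,[0,0,z0],loss="soft_l1",f_scale=.001); print(n,"cap end x,y,z",m.sum(),(r.x*1e3).round(1),np.median(abs(r.fun)),"tip z",(r.x[2]*1e3-200).round(1))
    if len(sys.argv)>3 and n=="side": cv2.imwrite(f"pics/{sys.argv[3]}.png",cv2.resize(p["color"][100:200,270:370],(600,600),interpolation=cv2.INTER_CUBIC)[...,::-1])
E
python3 cap.py .12 3 f
```

```text
side cap end x,y,z 122 [ -0.3   0.7 120.7] 0.0008844208703707983 tip z -79.3
top cap end x,y,z 231 [-1.000e-01 -1.300e+00  1.196e+02] 0.0006839305944507951 tip z -80.4
wrist cap end x,y,z 6134 [  0.    2.1 119.7] 0.0003427114744352106 tip z -80.3
```

View pics/f.png

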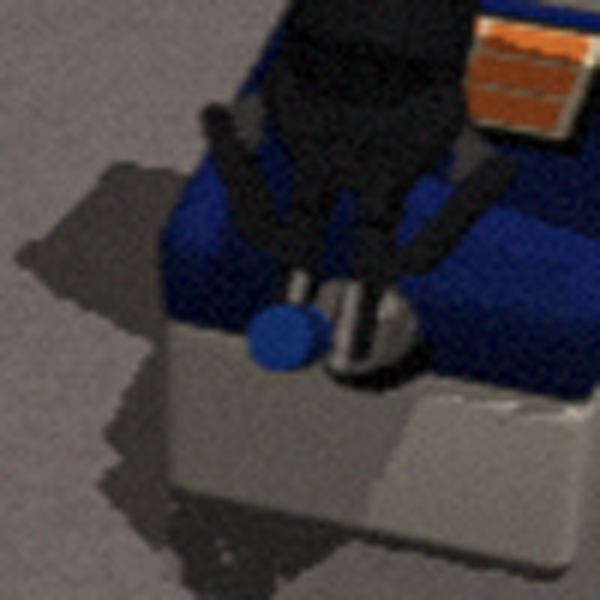

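The picture and fits show the rod in the bore, with its tip 80 mm inside. I'll release it here.

play_rows([
  {"grip": 90, "linear": [0, 0, 0], "delta_rot": [0, 0, 0]},
  {"grip": 90, "linear": [0, 0, 0], "delta_rot": [0, 0, 0]},
  {"grip": 90, "linear": [0, 0, 0], "delta_rot": [0, 0, 0]},
  {"grip": 90, "linear": [0, 0, 0], "delta_rot": [0, 0, 0]},
  {"grip": 90, "linear": [0, 0, 0], "delta_rot": [0, 0, 0]},
  {"grip": 90, "linear": [0, 0, 0], "delta_rot": [0, 0, 0]},
  {"grip": 90, "linear": [0, 0, 0], "delta_rot": [0, 0, 0]},
  {"grip": 90, "linear": [-0.12, -1.28, 1.84], "delta_rot": [0, 0, 0]},
  {"grip": 90, "linear": [-0.24, -2.57, 3.69], "delta_rot": [0, 0, 0]},
  {"grip": 90, "linear": [-0.24, -2.57, 3.69], "delta_rot": [0, 0, 0]},
])

```text
time: 12.6
ee_pos: [0.5178, -0.0365, 0.2209]
tcp_rot: [179.8, -34.9, 84.6]
wrist_force: [-0.2, 0.4, 0.4]
opening: 0.0553
grasp_force: 0.0
```

```bash
python3 s.py; python3 cap.py .12 3
```

```text
12.6 [179.79 -34.95  84.61] F well [ 0.1 -0.2  0.5] tcp well mm [32.36  1.79 42.46]
side cap end x,y,z 123 [ -1.5   0.8 120. ] 0.0006934805151154466 tip z -80.0
top cap end x,y,z 233 [ -1.5  -0.7 119.8] 0.0006053265001793595 tip z -80.2
wrist cap end x,y,z 3314 [ -1.3   2.4 119.7] 0.00035273642301933156 tip z -80.3
```

play_rows([
  {"grip": 90, "linear": [0.23, 2.45, 1.72], "delta_rot": [0, 0, 0]},
  {"grip": 90, "linear": [0.46, 4.89, 3.44], "delta_rot": [0, 0, 0]},
  {"grip": 255, "linear": [0.69, 7.34, 5.16], "delta_rot": [0, 0, 0]},
  {"grip": 255, "linear": [0.83, 8.81, 6.19], "delta_rot": [0, 0, 0]},
  {"grip": 255, "linear": [0.83, 8.81, 6.19], "delta_rot": [0, 0, 0]},
  {"grip": 255, "linear": [0.83, 8.81, 6.19], "delta_rot": [0, 0, 0]},
  {"grip": 255, "linear": [0.94, 9.95, 4.55], "delta_rot": [0, 0, 0]},
  {"grip": 255, "linear": [1.05, 11.09, 2.91], "delta_rot": [0, 0, 0]},
  {"grip": 255, "linear": [1.05, 11.09, 2.91], "delta_rot": [0, 0, 0]},
  {"grip": 255, "linear": [1.05, 11.09, 2.91], "delta_rot": [0, 0, 0]},
])

```text
time: 13.75
ee_pos: [0.5272, 0.075, 0.2474]
tcp_rot: [-179.9, -35.0, 84.5]
wrist_force: [0.3, -0.1, 0.8]
opening: -0.0002
grasp_force: 0.0
```

```bash
python3 s.py
```

```text
13.75 [-179.89  -34.99   84.49] F well [0.7 0.3 0.4] tcp well mm [-10.14   0.67 149.36]
```

play_rows([
  {"grip": 255, "linear": [-0.04, -0.41, -0.29], "delta_rot": [0, 0, 0]},
  {"grip": 255, "linear": [-0.08, -0.82, -0.57], "delta_rot": [0, 0, 0]},
  {"grip": 255, "linear": [-0.12, -1.22, -0.86], "delta_rot": [0, 0, 0]},
  {"grip": 255, "linear": [-0.15, -1.63, -1.15], "delta_rot": [0, 0, 0]},
  {"grip": 255, "linear": [-0.19, -2.04, -1.43], "delta_rot": [0, 0, 0]},
  {"grip": 255, "linear": [-0.23, -2.45, -1.72], "delta_rot": [0, 0, 0]},
  {"grip": 255, "linear": [-0.26, -2.69, -1.89], "delta_rot": [0, 0, 0]},
  {"grip": 255, "linear": [-0.26, -2.69, -1.89], "delta_rot": [0, 0, 0]},
])

```text
time: 14.55
ee_pos: [0.525, 0.0481, 0.2288]
tcp_rot: [-180.0, -35.0, 84.5]
wrist_force: [-0.5, -0.7, 0.2]
opening: -0.0
grasp_force: 0.0
```

```bash
python3 s.py; python3 cap.py .11 2
```

```text
14.55 [-179.99  -34.96   84.54] F well [ 0.6 -0.5 -0.5] tcp well mm [ -9.85   0.99 116.61]
side cap end x,y,z 32 [1.0e-01 1.2e+00 2.2e+02] 0.000499623532647599 tip z 20.0
top 8
```

```bash
python3 - <<'E'
from h import *
a=bot.camera("wrist")["color"]; b=bot.camera("side")["color"][90:195,260:400]
cv2.imwrite("pics/g.png",np.hstack([cv2.resize(a,(440,330)),cv2.resize(b,(350,330))[:, :]])[...,::-1])
E
```

```text
(no output)
```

View pics/g.png

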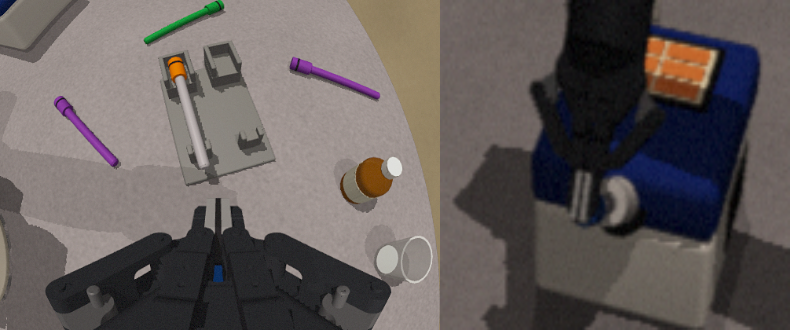

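The closed fingers stand behind the blue cap, so I'll keep pushing.

play_rows([
  {"grip": 255, "linear": [-0.04, -0.41, -0.29], "delta_rot": [0, 0, 0]},
  {"grip": 255, "linear": [-0.08, -0.82, -0.57], "delta_rot": [0, 0, 0]},
  {"grip": 255, "linear": [-0.12, -1.22, -0.86], "delta_rot": [0, 0, 0]},
  {"grip": 255, "linear": [-0.15, -1.63, -1.15], "delta_rot": [0, 0, 0]},
  {"grip": 255, "linear": [-0.19, -2.04, -1.43], "delta_rot": [0, 0, 0]},
  {"grip": 255, "linear": [-0.23, -2.45, -1.72], "delta_rot": [0, 0, 0]},
  {"grip": 255, "linear": [-0.27, -2.86, -2.01], "delta_rot": [0, 0, 0]},
  {"grip": 255, "linear": [-0.31, -3.26, -2.29], "delta_rot": [0, 0, 0]},
])

```text
time: 15.55
ee_pos: [0.5221, 0.0165, 0.2066]
tcp_rot: [179.9, -35.1, 84.6]
wrist_force: [0.8, 7.0, 2.4]
opening: 0.0001
grasp_force: 3.6
```

```bash
python3 s.py; python3 cap.py .07 2
```

```text
15.55 [179.93 -35.09  84.63] F well [-2.1  0.1  7.2] tcp well mm [-9.8   1.05 77.85]
side cap end x,y,z 30 [  1.4   1.4 142.9] 0.000852928979283827 tip z -57.1
top 12
```

play_rows([
  {"grip": 255, "linear": [-0.03, -0.33, -0.23], "delta_rot": [0, 0, 0]},
  {"grip": 255, "linear": [-0.06, -0.65, -0.46], "delta_rot": [0, 0, 0]},
  {"grip": 255, "linear": [-0.09, -0.98, -0.69], "delta_rot": [0, 0, 0]},
  {"grip": 255, "linear": [-0.12, -1.31, -0.92], "delta_rot": [0, 0, 0]},
  {"grip": 255, "linear": [-0.14, -1.47, -1.03], "delta_rot": [0, 0, 0]},
  {"grip": 255, "linear": [-0.14, -1.47, -1.03], "delta_rot": [0, 0, 0]},
])

```text
time: 16.25
ee_pos: [0.5204, 0.0009, 0.1955]
tcp_rot: [-180.0, -34.9, 84.5]
wrist_force: [0.2, 0.4, -0.8]
opening: -0.0004
grasp_force: 0.0
```

```bash
python3 s.py
```

```text
16.25 [-179.98  -34.95   84.54] F well [-0.9  0.2 -0.1] tcp well mm [-9.93  0.88 58.65]
```

Now 1 mm steps until contact force rises.

play_rows([
  {"grip": 255, "linear": [-0.01, -0.08, -0.06], "delta_rot": [0, 0, 0]},
  {"grip": 255, "linear": [-0.02, -0.16, -0.11], "delta_rot": [0, 0, 0]},
  {"grip": 255, "linear": [-0.02, -0.24, -0.17], "delta_rot": [0, 0, 0]},
  {"grip": 255, "linear": [-0.03, -0.33, -0.23], "delta_rot": [0, 0, 0]},
  {"grip": 255, "linear": [-0.04, -0.41, -0.29], "delta_rot": [0, 0, 0]},
])

```text
time: 16.75
ee_pos: [0.5202, -0.0024, 0.1932]
tcp_rot: [180.0, -35.0, 84.6]
wrist_force: [0.4, 6.4, 3.5]
opening: -0.0002
grasp_force: 3.8
```

```bash
python3 s.py
```

```text
16.75 [179.98 -35.04  84.59] F well [-0.8 -0.2  7.3] tcp well mm [-9.89  0.92 54.61]
```

play_rows([
  {"grip": 255, "linear": [-0.01, -0.08, -0.06], "delta_rot": [0, 0, 0]},
  {"grip": 255, "linear": [-0.02, -0.16, -0.11], "delta_rot": [0, 0, 0]},
  {"grip": 255, "linear": [-0.02, -0.16, -0.11], "delta_rot": [0, 0, 0]},
])

```text
time: 17.05
ee_pos: [0.52, -0.0043, 0.1919]
tcp_rot: [180.0, -35.0, 84.6]
wrist_force: [0.2, 3.3, 2.0]
opening: -0.0003
grasp_force: 1.9
```

```bash
python3 s.py
```

```text
17.05 [179.99 -35.    84.57] F well [-0.3 -0.1  3.8] tcp well mm [-9.86  0.9  52.28]
```

play_rows([
  {"grip": 255, "linear": [-0.01, -0.04, -0.03], "delta_rot": [0, 0, 0]},
  {"grip": 255, "linear": [-0.01, -0.08, -0.06], "delta_rot": [0, 0, 0]},
  {"grip": 255, "linear": [-0.01, -0.08, -0.06], "delta_rot": [0, 0, 0]},
])

```text
time: 17.35
ee_pos: [0.5199, -0.005, 0.1914]
tcp_rot: [180.0, -35.0, 84.6]
wrist_force: [0.3, 5.6, 2.1]
opening: 0.0001
grasp_force: 2.7
```

```bash
python3 s.py
```

```text
17.35 [179.98 -35.01  84.58] F well [-1.5 -0.2  5.8] tcp well mm [-9.87  0.91 51.39]
```

play_rows([
  {"grip": 255, "linear": [-0.01, -0.04, -0.03], "delta_rot": [0, 0, 0]},
  {"grip": 255, "linear": [-0.01, -0.08, -0.06], "delta_rot": [0, 0, 0]},
  {"grip": 255, "linear": [-0.01, -0.08, -0.06], "delta_rot": [0, 0, 0]},
])

```text
time: 17.65
ee_pos: [0.5198, -0.0054, 0.1912]
tcp_rot: [180.0, -35.1, 84.6]
wrist_force: [0.5, 9.4, 3.3]
opening: 0.0002
grasp_force: 4.8
```

```bash
python3 s.py
```

```text
17.65 [179.96 -35.08  84.59] F well [-2.7 -0.4  9.5] tcp well mm [-9.82  0.86 50.98]
```

play_rows([
  {"grip": 255, "linear": [-0.01, -0.04, -0.03], "delta_rot": [0, 0, 0]},
  {"grip": 255, "linear": [-0.01, -0.08, -0.06], "delta_rot": [0, 0, 0]},
  {"grip": 255, "linear": [-0.01, -0.08, -0.06], "delta_rot": [0, 0, 0]},
])

```text
time: 17.95
ee_pos: [0.5198, -0.0054, 0.1912]
tcp_rot: [179.9, -35.2, 84.6]
wrist_force: [1.5, 13.0, 6.1]
opening: -0.0005
grasp_force: 7.1
```

```bash
python3 s.py
```

```text
17.95 [179.93 -35.17  84.64] F well [-2.5  0.3 14.2] tcp well mm [-9.79  0.86 50.94]
```

play_rows([
  {"grip": 255, "linear": [-0.01, -0.08, -0.06], "delta_rot": [0, 0, 0]},
  {"grip": 255, "linear": [-0.02, -0.16, -0.11], "delta_rot": [0, 0, 0]},
  {"grip": 255, "linear": [-0.02, -0.16, -0.11], "delta_rot": [0, 0, 0]},
])

```text
time: 18.25
ee_pos: [0.5198, -0.0055, 0.1912]
tcp_rot: [179.9, -35.4, 84.7]
wrist_force: [2.1, 23.9, 11.4]
opening: 0.0001
grasp_force: 12.7
```

```bash
python3 s.py
```

```text
18.25 [179.87 -35.38  84.71] F well [-4.4 -0.1 26.1] tcp well mm [-9.74  0.86 50.89]
```

It's seated: 26 N with no further travel. I'll back off and verify.

play_rows([
  {"grip": 255, "linear": [0.1, 1, 0.7], "delta_rot": [0, 0, 0]},
  {"grip": 255, "linear": [0.3, 3, 2.1], "delta_rot": [0, 0, 0]},
  {"grip": 255, "linear": [0.5, 5, 3.5], "delta_rot": [0, 0, 0]},
  {"grip": 255, "linear": [0.4, 3.5, 7], "delta_rot": [0, 0, 0]},
  {"grip": 255, "linear": [0.2, 1, 11], "delta_rot": [0, 0, 0]},
  {"grip": 255, "linear": [0, -2, 15], "delta_rot": [0, 0, 0]},
  {"grip": 255, "linear": [-2, -6, 17], "delta_rot": [0, 0, 0]},
  {"grip": 255, "linear": [-4, -10, 18], "delta_rot": [0, 0, 0]},
  {"grip": 255, "linear": [-4, -10, 18], "delta_rot": [0, 0, 0]},
  {"grip": 255, "linear": [-4, -10, 18], "delta_rot": [0, 0, 0]},
])

```text
time: 19.25
ee_pos: [0.4795, -0.1098, 0.3686]
tcp_rot: [-180.0, -34.9, 84.4]
wrist_force: [-0.5, 0.4, 0.3]
opening: -0.0001
grasp_force: 0.0
```

```bash
python3 s.py; python3 cap.py .04 2 i
```

```text
19.25 [-179.97  -34.93   84.4 ] F well [ 0.  -0.5  0.5] tcp well mm [197.24 -29.48  64.48]
side cap end x,y,z 101 [-1.5  1.1 40.1] 0.0010511769053610995 tip z -159.9
top cap end x,y,z 204 [-1.4 -0.8 39.7] 0.0006848064453341711 tip z -160.3
```

View pics/i.png

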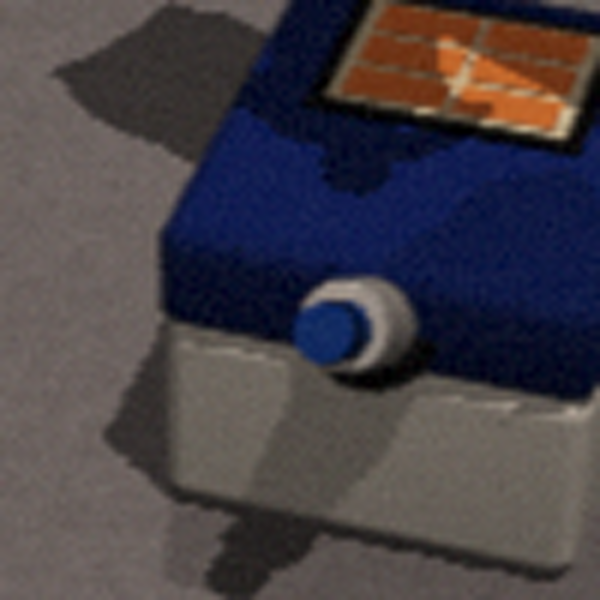

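The blue cap sits against the mouth at about (330,330), with the tip ~160 mm inside and the arm clear.

```bash
python3 -c "
from workcell import bot
print(bot.job_done())"
```

```text
the job is handed in; nothing more can be done
None
```

The blue-capped rod is fully home in the slanting well, its tip measured about 160 mm inside the mouth after a half-way release at 80 mm and a push on the cap peaking near 26 N; the arm was clear, the job is handed in, and no verdict came back.

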